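# Roll a bearing roller under the comparator with the pusher

### The arm

A 6-joint arm with a two-finger parallel gripper is mounted at the origin on the work surface. World frame = base frame: x ahead of the robot, y to its left, z up, the work surface at z = 0. Lengths are in m, angles in rad, forces in N, time in s.
With the tool pointing down it reaches from about 0.3 to 1 m from the base axis. Payload 5.1 kg.
Tool frame: the origin (TCP) lies between the finger pads; the fingertips stand ahead of it and the grasp point (between the pads) is the TCP (env.tips_ahead is the z of the fingertips in the tool frame, in m); z points along the fingers, y is the line along which they close (so a half turn about z gives the same grasp; the last joint's range is limited). The gripper opens to 95 mm and grips with 3 to 60 N. Pads are 20 mm wide; open, the fingers measure 119 mm over their backs; the gripper's body (75 mm by 180 mm) begins 59 mm behind the grasp point.
Start: joints at [1.139, 0.124, 1.65, -0, 1.367, -0.083], TCP at [0.222, 0.611, 0.234] pointing down, gripper open.
Joint ranges: [-2.61, 2.61], [-1.02, 2.33], [0.03, 2.71], [-1.35, 4.49], [0.32, 2.68], [-2.91, 2.91]. Speed limits (rad/s): [2.57, 2.57, 3.14, 3.14, 3.14, 3.14].

### API

Orientations are given as a 3x3 rotation matrix whose columns are the frame's x, y, z axes.
In Python, from plant import env, optics, finder gives the robot as it stands.
- The arm moves only by the tool apply_moves, never from a script. Its arguments are lists of equal length, an entry for each row: "translation": the shift along the tool's x, y, z in cm, a list of three; "twist": the turn, a rotation vector about the tool's x, y, z in degrees, a list of three; "claw": the closure in counts, from 0 (fully open) to 255 (shut). In form: {"translation": [[x, y, z], ...], "twist": [[ax, ay, az], ...], "claw": [claw, ...]}. A call has 1 to 12 rows; each row shifts and turns the commanded pose from where the row before left it, along the tool's axes as they then stand; what a row does not reach is not made up. A row lasts 1/8 s, in which the tool goes at most 62.5 mm and 10.7 degrees, less where a joint would pass 70% of its speed; a pose out of reach is approached as far as the arm can. A call is refused whole if a number of a shift passes 6.25 or a number of a turn 10.7, either way. A call with a gripper value outside its range is refused whole. The fingers move at their own pace and stop on an object; the grip force is fixed at half the most. Time passes only in rows, so rows that do not move let the fingers close. It gives the time, the measured TCP pose, the force, the opening and the grip force at its end, in the units of the state.
- env.get_state(): the state, without advancing time (a new reading comes with each control period).
- optics.read_camera(name): name is "side" or "top" or "wrist"; returns a dict with "pixels" (420x560x3 uint8, red, green, blue), "mtx" (3x3 intrinsics, pixels), "k1" (the pictures are not rectified: a ray, as slopes to the right and down, at radius r is drawn at 1 + k1 r^2 times it, then the intrinsics apply), "world_to_cam" (4x4, takes a point from world to camera coordinates). Camera axes: x right, y down, z forward; pixel columns grow to the right and rows downward; lengths in m; the calibration is good to about 2 mm. A picture is of the moment at which its call begins. There is no depth.
- env.hand_in(): hands the job in; it is judged then, once.
Trained networks look in a picture, given as the dict that the camera call returned (one of the last four; its "shot" number tells which), for a name from the list of things; names that differ only in an ending like _2 or _b are one class to them, and where a whole thing is asked for, a point or a joint stands for the part that bears it (a point fixed in the world has none). Each returns a list of dicts, best first, with "p" (0 to 1); they miss things now and then, are a little off and sometimes report something else, mostly with a low value. They report only what shows in the picture. A call takes as long as a camera call. They do not tell look-alikes from the thing itself.
- finder.outline_of(target, picture): "pixels" (420x560 bool, what is visible of it) and "location" ([column, row] in pixels, amid what is visible of it).
The state is a dict: "t": time; "qpos": joint angles; "qvel": joint speeds; "joint_torque": joint torques, N m; "position": TCP position; "eef_rot": TCP orientation; "contact_force": force on the tool from outside, world axes, zero at the start; "moment": the same for the moment, N m; "finger_gap": finger opening in m; "grip_force": force on a finger pad.
Only numpy, scipy, OpenCV 4.12 (cv2) and the standard library are available. Lean on these libraries where they do the work, as an engineer would, in place of code of your own. Each camera call takes 0.05 s, during which the arm holds its last target. There are 200 camera calls.

### The job

Check-gauge the bearing roller at the goods-in bench: pick up the orange-handled pusher from its black tray and, with its white blade, gently roll the roller along between the guide rails, under the dial gauge's sprung plunger, until it bears lightly on the end stop; keep it lightly pressed there for a moment. Leave it under the plunger and stand the pusher back on its feet in its tray. Never touch the roller with the gripper (warm or greasy fingers spoil the reading), never force it, and leave the rest of the bench alone.

Things in the scene. Friction and masses are not known exactly. Their poses are not given: they have to be found in the camera images.
- stand: Dial comparator stand, fixed. Grey base with a ground steel platen, top face 30 mm above the bench. Origin on the bench right under the plunger axis; x = rolling direction (to the end stop), y to the column, z up. Base spans x -150..+100, y -75..+115 mm. Steel column 28 mm thick at y +85, 245 mm high; its clamp arm and the dial (58 mm round, top at 188 mm height) stay within 35 mm of the plunger axis in x.
- lane (a point): On the platen (30 mm above the bench), mid-lane, 70 mm before the plunger axis; axes as the stand's. Two dark guide rails, 8 mm high and thick, inner faces 27 mm either side of the middle, run from 137 mm before to 8 mm past the plunger axis. The lane is open on top and at its entry end.
- plunger (a joint): Lift (m) of the gauge's plunger, sprung down with 2.5 to 3 N: 0 free, about 0.0025 with the roller fully under. Its tip, a flat 16 mm wide with a 30 degree cone to 25 mm, hangs 27.5 mm over the platen, 2.5 mm lower than the roller's top. It meets the roller about 16 mm before the axis; wedging in takes up to about 6 N (not yet the stop), then 2 to 3 N of drag. Under the flat the roller stays when let go.
- stop: End stop: blue bracket, origin on the platen 55 mm past the plunger axis. Its brass screw carries a rigid dark crossbar (stop_crossbar), 32 mm wide, 8 to 24 mm above the platen, facing the roller. It is set by hand, 8 to 22 mm past the plunger axis, not measured: the seated roller's centre is within 7 mm of the axis. Find it by feel: the push rises some 3 to 5 N per mm. Press with 5 to 10 N for half a second.
- roller: Steel bearing roller, 30 mm diameter, 50 mm long, 0.28 kg, lying across the lane between the rails. Origin at its centre, 15 mm above the platen; its y axis is the roller's axis (x and z turn as it rolls). It rolls freely and runs on if flicked. The gripper must not touch it; more than 12 N from the pusher harms it.
- pusher: Hand pusher, 155 mm long, 0.12 kg, standing on blade and rear foot in the tray. Origin on its underside below the handle's middle; x to the blade, z up. White blade 36 mm wide, 20 high, pushing face at x +100; a low neck joins it to a riser at x +34..+46. Orange handle 20 mm wide, 18 high, x -43..+34, its middle 45 mm up. Foot 36 mm wide at x -55..-43. In use the blade runs about 3 mm over the platen.
- pusher_grip (a point): Middle of the pusher's orange handle, to be gripped from above across its 20 mm width; 45 mm above the pusher's underside, 100 mm behind the blade's pushing face.
- tray: Flat black tray, 220 x 110 mm, walls 14 mm high and 4 mm thick, floor 4 mm thick, fixed. Origin on the bench below its middle, x along its length. The pusher goes back in it, standing on blade and foot, lengthwise, either way round; its grip is then about 20 mm off the middle, away from the blade.
- ring_gauge: Bystander: steel ring gauge, 36 mm across, 14 mm high, lying on the platen corner beside the stop. Origin under its centre. Leave it.
- v_block: Bystander: dark steel V-block 70 x 50 x 30 mm. Leave it.
- roller_b: Bystander: another roller, 30 mm diameter, standing upright, 50 mm high, in the blue bin. Leave it.
- roller_c: Bystander: a third roller standing upright in the blue bin. Leave it.
- caliper: Bystander: caliper lying flat, 200 mm long, 12 mm high. Leave it.
- tape: Bystander: roll of brown tape, 90 mm across, 48 mm high. Leave it.
- carton: Bystander: closed carton 110 x 140 x 70 mm. Leave it.
- oil_bottle: Bystander: white bottle with red cap, 44 mm across, 75 mm high. Leave it.
Things that resemble listed ones, but are neither listed nor needed, are in the scene too. Leave any yellow look-alike of the roller alone.

How it is judged:
By the outcome, as a careful person would: the job done as asked, in the order asked, and still so for the second after the job is handed in, with the robot touching nothing.
It also fails if it takes over 72 s, if anything falls off the work surface, if the arm or the gripper's body presses on something with over 40 N, if the wrist force passes 120 N, or if a joint passes its speed limit or range.

## Working session

There is one attempt and no reset: what is moved stays moved. The work goes in short steps, Python scripts to look and compute and a tool call to move; the robot and the scene stay as the last step left them, time stands still between calls to the robot, and variables do not carry over. Pictures are saved under pics/ and viewed, at most 10 in all, crops included, and the job is handed in when it is done.

Besides the shell and the picture viewer there is one more tool, called after "Emit:" as name(argument=value, ...) on one line, values as JSON. apply_moves: Moves the arm, as the interface text tells. Its arguments: {"type":"object","properties":{"translation":{"type":"array"},"twist":{"type":"array"},"claw":{"type":"array"}},"required":["translation","twist","claw"]}

```bash
ls; mkdir -p pics; cat > h.py <<'E'
import numpy as np, cv2
from plant import env, optics, finder
def ray(pic,uv):
    K=np.array(pic["mtx"],float);k=pic["k1"]
    d=np.array([(uv[0]-K[0,2])/K[0,0],(uv[1]-K[1,2])/K[1,1]]);s=d.copy()
    for _ in range(30): s=d/(1+k*(s@s))
    T=np.array(pic["world_to_cam"]);R=T[:3,:3]
    v=R.T@np.array([s[0],s[1],1]);return -R.T@T[:3,3],v/np.linalg.norm(v)
def atz(pic,uv,z):
    o,v=ray(pic,uv);return o+v*(z-o[2])/v[2]
def proj(pic,P):
    T=np.array(pic["world_to_cam"]);K=np.array(pic["mtx"]);c=T[:3,:3]@np.asarray(P)+T[:3,3]
    s=c[:2]/c[2];s=s*(1+pic["k1"]*(s@s));return s*[K[0,0],K[1,1]]+K[:2,2]
def tri(a):
    A=np.zeros((3,3));b=np.zeros(3)
    for p,uv in a:
        o,v=ray(p,uv);M=np.eye(3)-np.outer(v,v);A+=M;b+=M@o
    return np.linalg.solve(A,b)
def save(pic,n): cv2.imwrite("pics/"+n,cv2.cvtColor(pic["pixels"],cv2.COLOR_RGB2BGR))
E
python3 - <<'E'
from h import *
np.set_printoptions(precision=4,suppress=True)
P={n:optics.read_camera(n) for n in("side","top","wrist")}
for n,p in P.items():
    save(p,n+"0.png"); print(n,ray(p,(280,210)))
for n,p in P.items():
    for t in("stand","plunger","stop","roller","pusher","tray","ring_gauge","v_block"):
        try: print(n,t,[(round(d["p"],2),np.round(d["location"]),int(d["pixels"].sum())) for d in finder.outline_of(t,p)][:4])
        except Exception as e: print(n,t,e)
s=env.get_state();print(s["position"],s["eef_rot"],s["t"],env.tips_ahead,s["contact_force"])
E
```

```text
pics
side (array([0.1168, 0.8952, 0.7666]), array([ 0.3314, -0.7266, -0.6018]))
top (array([0.2158, 0.0447, 1.4338]), array([ 0.2084, -0.0152, -0.9779]))
wrist (array([0.1497, 0.636 , 0.3848]), array([ 0.2615, -0.0959, -0.9604]))
side stand [(0.86, array([231., 232.]), 1939)]
side plunger []
side stop []
side roller [(0.82, array([225., 357.]), 353), (0.69, array([243., 288.]), 278), (0.61, array([248., 359.]), 204)]
side pusher []
side tray []
side ring_gauge []
side v_block []
top stand [(0.66, array([267., 195.]), 5562)]
top plunger [(0.45, array([219., 285.]), 473)]
top stop [(0.74, array([286., 207.]), 231)]
top roller [(0.77, array([186., 226.]), 194), (0.64, array([120., 244.]), 152), (0.59, array([242., 198.]), 194), (0.59, array([118., 271.]), 169)]
top pusher [(0.95, array([391., 242.]), 520)]
top tray [(0.69, array([397., 233.]), 2631)]
top ring_gauge [(0.59, array([279., 218.]), 91)]
top v_block [(0.61, array([399., 229.]), 2563)]
wrist stand []
wrist plunger []
wrist stop []
wrist roller [(0.63, array([239., 351.]), 175)]
wrist pusher []
wrist tray []
wrist ring_gauge []
wrist v_block []
[0.2222 0.6108 0.2337] [[-0.9398  0.3418  0.    ]
 [ 0.3418  0.9398 -0.    ]
 [-0.      0.     -1.    ]] 1.35 0.019 [ 0.5233 -0.1606 -0.2305]
```

View pics/top0.png

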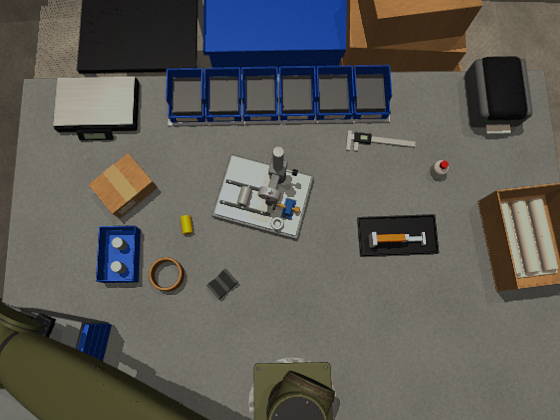

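View pics/side0.png

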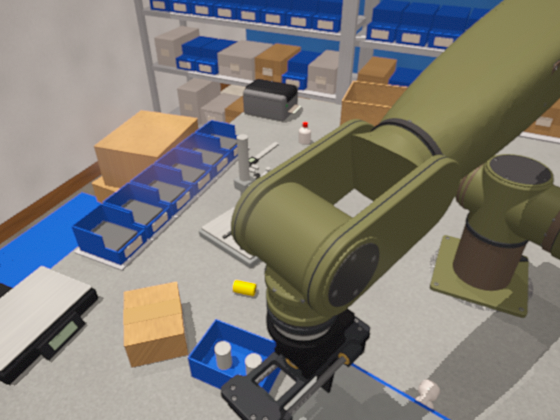

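Top view: stand at (265,195) with the roller between its rails at (243,197) and the stop at (288,208), so it rolls to the right (−y). The pusher is in the tray at (398,238) with its blade on the right (424,238). A yellow decoy sits at (187,225). The side view is mostly blocked by the arm.

```bash
python3 - <<'E'
from h import *
np.set_printoptions(precision=4,suppress=True)
p=optics.read_camera("top")
hsv=cv2.cvtColor(p["pixels"],cv2.COLOR_RGB2HSV)
m=((hsv[...,0]>7)&(hsv[...,0]<20)&(hsv[...,1]>170)&(hsv[...,2]>120)).astype(np.uint8);m[:, :365]=0;m[:,435:]=0;m[:225]=0;m[255:]=0
ys,xs=np.nonzero(m);print(len(xs),cv2.minAreaRect(np.c_[xs,ys].astype(np.float32)))
c=(xs.mean(),ys.mean());print("grip",atz(p,c,.058),"blade",atz(p,(426,238),.024))
for t,q in(("tray",[(358,218),(436,216),(440,254),(361,255)]),):
    for u in q: print(t,atz(p,u,.014))
for u in [(232,155),(313,177),(297,237),(214,206)]: print("base",atz(p,u,.03))
print("roller",atz(p,(243,197),.055),"stop",atz(p,(288,208),.05))
E
```

```text
192 ((390.5697937011719, 237.1056671142578), (6.949955940246582, 27.104827880859375), 87.51044464111328)
grip [ 0.4277 -0.276   0.058 ] blade [ 0.4284 -0.3822  0.024 ]
tray [ 0.4909 -0.1973  0.014 ]
tray [ 0.4923 -0.4189  0.014 ]
tray [ 0.3841 -0.4206  0.014 ]
tray [ 0.3859 -0.1999  0.014 ]
base [0.6792 0.1572 0.03  ]
base [ 0.609 -0.073  0.03 ]
base [ 0.4375 -0.0225  0.03  ]
base [0.5301 0.2081 0.03  ]
roller [0.5484 0.125  0.055 ] stop [0.5159 0.001  0.05  ]
```

Emit:
apply_moves(translation=[[0,0,-3.1],[0,0,-3.1],[0,0,-3.1],[0,0,-3.1],[0,0,-3.1],[0,0,-3.1],[0,0,-3.1]], twist=[[0,0,10],[0,0,10],[0,0,10],[0,0,10],[0,0,10],[0,0,10],[0,0,10]], claw=[0,0,0,0,0,0,0])

```text
t: 2.28
position: [0.2221, 0.6107, 0.4517]
eef_rot: [[0.005, 1.0, 0.0], [1.0, -0.005, 0.0], [0.0, 0.0, -1.0]]
contact_force: [0.1, 0.2, 0.1]
finger_gap: 0.0949
grip_force: 0.0
```

Emit:
apply_moves(translation=[[-4.6,3.3,0],[-4.6,3.3,0],[-4.6,3.3,0],[-4.6,3.3,0],[-4.6,3.3,0],[-4.6,3.3,0],[-4.6,3.3,0],[-4.6,3.3,0],[-4.6,3.3,0],[-4.6,3.3,0],[0,0,0]], twist=[[0,0,0],[0,0,0],[0,0,0],[0,0,0],[0,0,0],[0,0,0],[0,0,0],[0,0,0],[0,0,0],[0,0,0],[0,0,0]], claw=[0,0,0,0,0,0,0,0,0,0,0])

```text
t: 3.65
position: [0.5537, 0.148, 0.4497]
eef_rot: [[0.005, 1.0, -0.001], [1.0, -0.005, -0.001], [-0.001, -0.001, -1.0]]
contact_force: [-0.9, 0.1, -1.0]
finger_gap: 0.0951
grip_force: 0.0
```

```bash
python3 - <<'E'
from h import *
np.set_printoptions(precision=4,suppress=True)
import pickle
p=optics.read_camera("wrist");save(p,"w1.png");pickle.dump(p,open("w1.pkl","wb"))
s=env.get_state();print(s["position"],s["eef_rot"],s["t"],s["qpos"],ray(p,(280,210)))
E
```

```text
[0.5528 0.1497 0.4501] [[ 0.0027  1.     -0.0012]
 [ 1.     -0.0027  0.0002]
 [ 0.0002 -0.0012 -1.    ]] 3.7 [ 0.1705 -0.093   1.5139  0.0004  1.7219  0.1733] (array([0.5538, 0.2239, 0.602 ]), array([-0.0023, -0.2799, -0.96  ]))
```

View pics/w1.png

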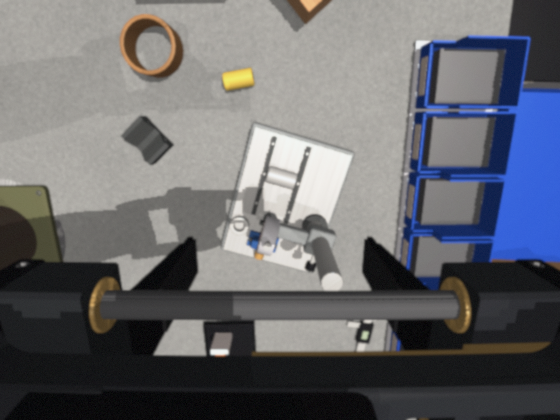

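Wrist view: base corners at (254,123), (352,153), (223,250). The rails start near (273,139) and (308,150), with the roller at (282,177). I'll take a closer look for precision.

Emit:
apply_moves(translation=[[1.7,0,4.5],[1.7,0,4.5],[1.6,0,4],[0,0,0]], twist=[[0,0,0],[0,0,0],[0,0,0],[0,0,0]], claw=[0,0,0,0])

```text
t: 4.2
position: [0.5497, 0.2025, 0.3167]
eef_rot: [[-0.004, 1.0, -0.007], [1.0, 0.004, -0.002], [-0.002, -0.007, -1.0]]
contact_force: [-0.4, -0.1, 0.8]
finger_gap: 0.0949
grip_force: 0.0
```

```bash
python3 - <<'E'
from h import *
np.set_printoptions(precision=4,suppress=True)
import pickle
p=optics.read_camera("wrist");pickle.dump(p,open("w2.pkl","wb"))
for t in("roller","stop","plunger","stand"):
    print(t,[(round(d["p"],2),np.round(d["location"],1),int(d["pixels"].sum())) for d in finder.outline_of(t,p)][:4])
im=cv2.cvtColor(p["pixels"],cv2.COLOR_RGB2BGR)[40:310,150:430]
cv2.imwrite("pics/w2.png",cv2.resize(im,None,fx=2.2,fy=2.2,interpolation=cv2.INTER_CUBIC)[:598])
s=env.get_state();print(s["position"],s["t"],ray(p,(280,210)))
E
```

```text
roller [(0.89, array([287.7, 232.8]), 795), (0.61, array([235.8, 110.5]), 923)]
stop []
plunger [(0.48, array([271.2, 283.6]), 212)]
stand [(0.76, array([297.1, 244.7]), 15797)]
[0.5531 0.2011 0.3239] 4.45 (array([0.55  , 0.2785, 0.4688]), array([-0.0057, -0.2808, -0.9597]))
```

View pics/w2.png

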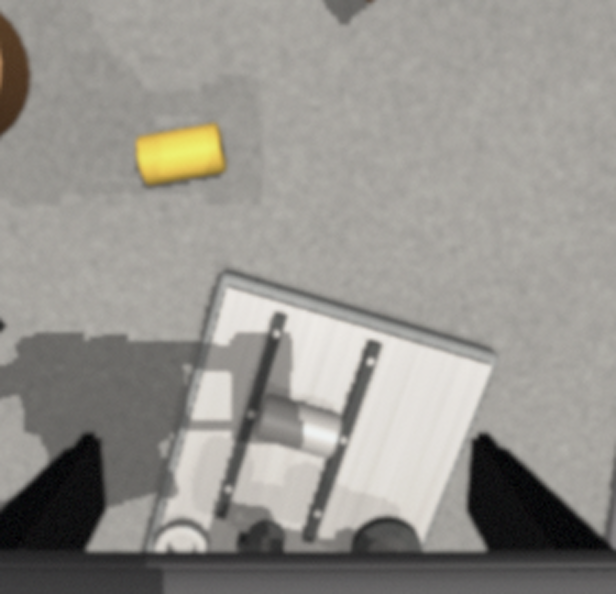

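The rails run in the crop from (280,315) to (222,515) and from (374,345) to (312,538). The roller is at (300,425), nicely squared across the lane.

```bash
python3 - <<'E'
from h import *
np.set_printoptions(precision=4,suppress=True)
import pickle
p=pickle.load(open("w2.pkl","rb"))
f=lambda u:(u[0]/2.2+150,u[1]/2.2+40)
g=cv2.cvtColor(p["pixels"],cv2.COLOR_RGB2GRAY)
A=[]
for a,b in(((280,315),(222,515)),((374,345),(312,538))):
    a,b=np.array(f(a)),np.array(f(b));d=(b-a)/np.linalg.norm(b-a);n=np.array([-d[1],d[0]])
    pts=[]
    for t in np.linspace(5,np.linalg.norm(b-a)-5,40):
        o=np.arange(-6,6.1,.25);q=(a+d*t)[None]+o[:,None]*n
        v=cv2.remap(g,q[:,0].astype(np.float32)[None],q[:,1].astype(np.float32)[None],cv2.INTER_LINEAR)[0].astype(float)
        w=np.clip(60-v,0,None)
        if w.sum()>50: pts.append(atz(p,a+d*t+n*(w@o)/w.sum(),.038)[:2])
    pts=np.array(pts);vx,vy,x0,y0=cv2.fitLine(pts.astype(np.float32),cv2.DIST_HUBER,0,.001,.001).ravel()
    e=atz(p,a,.038)[:2],atz(p,b,.038)[:2]
    print(len(pts),"ang",np.degrees(np.arctan2(vy,vx)),(x0,y0),"ends",e,np.linalg.norm(e[0]-e[1]))
    A.append((np.array([x0,y0]),np.array([vx,vy])*np.sign(-vy),e))
d=A[0][1]+A[1][1];d/=np.linalg.norm(d);n=np.array([-d[1],d[0]])
c=[a[0]@n for a in A];print("dir",d,np.degrees(np.arctan2(d[1],d[0])),"sep",c[1]-c[0])
mid=(c[0]+c[1])/2
s=np.mean([a[2][0]@d for a in A]);s2=np.mean([a[2][1]@d for a in A])
print([[e@d for e in a[2]] for a in A])
# axis: entry end at -137
for off in(s+.137,s2-.008): print("axis",n*mid+d*off)
o=n*mid+d*((s+.137+s2-.008)/2);print("orig",o)
for k in(-150,100):
    for y in(-75,115): print(k,y,proj(p,[*(o+d*k/1000+n*y/1000),.03]), (proj(p,[*(o+d*k/1000+n*y/1000),.03])-[150,40])*2.2)
r=finder.outline_of("roller",optics.read_camera("wrist"))[0]
r_=atz(p,(287.7,232.8),.057)[:2]; print("roller lane",(r_-o)@d,(r_-o)@n)
s=env.get_state();print(s["position"],s["t"])
E
```

```text
1 ang -15.90047 (np.float32(0.5267035), np.float32(0.13273984)) ends (array([0.5436, 0.1904]), array([0.5048, 0.0533])) 0.1425029749689955Traceback (most recent call last):
  File "<stdin>", line 16, in <module>
cv2.error: OpenCV(4.12.0) /io/opencv/modules/imgproc/src/linefit.cpp:618: error: (-215:Assertion failed) npoints2 >= 0 || npoints3 >= 0 in function 'fitLine'
```

```bash
cat > fit.py <<'E'
from h import *
np.set_printoptions(precision=4,suppress=True)
import pickle
p=pickle.load(open("w2.pkl","rb"))
f=lambda u:(u[0]/2.2+150,u[1]/2.2+40)
g=cv2.cvtColor(p["pixels"],cv2.COLOR_RGB2GRAY)
A=[]
for a,b in(((280,315),(222,515)),((374,345),(312,538))):
    a,b=np.array(f(a)),np.array(f(b));d=(b-a)/np.linalg.norm(b-a);n=np.array([-d[1],d[0]])
    pts=[]
    for t in np.linspace(5,np.linalg.norm(b-a)-5,40):
        o=np.arange(-4,4.1,.25);q=(a+d*t)[None]+o[:,None]*n
        v=cv2.remap(g,q[:,0].astype(np.float32)[None],q[:,1].astype(np.float32)[None],cv2.INTER_LINEAR)[0].astype(float)
        w=np.clip((v.min()+min(v[0],v[-1]))/2-v,0,None)
        if w.sum()>20: pts.append(atz(p,a+d*t+n*(w@o)/w.sum(),.037)[:2])
    pts=np.array(pts);vx,vy,x0,y0=cv2.fitLine(pts.astype(np.float32),cv2.DIST_HUBER,0,.001,.001).ravel()
    e=atz(p,a,.038)[:2],atz(p,b,.038)[:2]
    print(len(pts),"ang",np.degrees(np.arctan2(vy,vx)),"ends",e,np.linalg.norm(e[0]-e[1]))
    A.append((np.array([x0,y0]),np.array([vx,vy])*np.sign(-vy),e))
d=A[0][1]+A[1][1];d/=np.linalg.norm(d);n=np.array([-d[1],d[0]])
c=[a[0]@n for a in A];print("dir",d,np.degrees(np.arctan2(d[1],d[0])),"sep",c[1]-c[0])
mid=(c[0]+c[1])/2
s=np.mean([a[2][0]@d for a in A]);s2=np.mean([a[2][1]@d for a in A])
print([[e@d for e in a[2]] for a in A])
for off in(s+.137,s2-.008): print("axis",n*mid+d*off)
o=n*mid+d*((s+.137+s2-.008)/2);print("orig",o)
for k in(-150,100):
    for y in(-75,115): print(k,y,(proj(p,[*(o+d*k/1000+n*y/1000),.03])-[150,40])*2.2)
r_=atz(p,(287.7,232.8),.057)[:2]; print("roller lane",(r_-o)@d,(r_-o)@n)
E
python3 fit.py
```

```text
38 ang 73.396286 ends (array([0.5436, 0.1904]), array([0.5048, 0.0533])) 0.1425029749689955
32 ang 74.020966 ends (array([0.6024, 0.1717]), array([0.5656, 0.0365])) 0.14008071819892334
dir [-0.2805 -0.9598] -106.29137 sep 0.060835898
[[np.float64(-0.3352726238347508), np.float64(-0.19277488703878537)], [np.float64(-0.3337620662027038), np.float64(-0.19370447145150507)]]
axis [0.5336 0.0498]
axis [0.5347 0.0534]
orig [0.5341 0.0516]
-150 -75 [216.8123 270.6149]
-150 115 [503.3488 355.4132]
100 -75 [126.9844 605.1924]
100 115 [378.4708 669.8033]
roller lane -0.07792402513954254 0.002252678690030675
```

Emit:
apply_moves(translation=[[0,0,-4],[0,0,-4],[-5.25,-1.55,0],[-5.25,-1.55,0],[-5.25,-1.55,0],[-5.25,-1.55,0],[-5.25,-1.55,0],[-5.25,-1.55,0],[-5.25,-1.55,4],[-5.25,-1.55,4],[0,0,0],[0,0,0]], twist=[[0,0,0],[0,0,0],[0,0,0],[0,0,0],[0,0,0],[0,0,0],[0,0,0],[0,0,0],[0,0,0],[0,0,0],[0,0,0],[0,0,0]], claw=[0,0,0,0,0,0,0,0,0,0,0,0])

```text
t: 5.95
position: [0.4312, -0.2112, 0.329]
eef_rot: [[0.001, 1.0, 0.003], [1.0, -0.001, -0.001], [-0.001, 0.003, -1.0]]
contact_force: [-0.1, -0.7, 0.0]
finger_gap: 0.0951
grip_force: 0.0
```

```bash
cat > look.py <<'E'
from h import *
import pickle,sys
np.set_printoptions(precision=4,suppress=True)
n=sys.argv[1];p=optics.read_camera("wrist");pickle.dump(p,open(n+".pkl","wb"));save(p,n+".png")
hsv=cv2.cvtColor(p["pixels"],cv2.COLOR_RGB2HSV)
m=((hsv[...,0]>5)&(hsv[...,0]<22)&(hsv[...,1]>150)&(hsv[...,2]>90)).astype(np.uint8)
k,l,st,c=cv2.connectedComponentsWithStats(m)
for i in np.argsort(-st[1:,4])[:3]+1: 
    ys,xs=np.nonzero(l==i);print(st[i],c[i],cv2.minAreaRect(np.c_[xs,ys].astype(np.float32)),atz(p,c[i],.058))
for t in("pusher","tray"): print(t,[(round(d["p"],2),np.round(d["location"],1),int(d["pixels"].sum())) for d in finder.outline_of(t,p)][:2])
s=env.get_state();print(s["position"],s["t"],s["eef_rot"])
E
python3 look.py w3
```

```text
[270 197  16  51 783] [277.5479 222.0421] ((277.5, 222.0), (50.0, 15.0), 90.0) [ 0.4282 -0.2762  0.058 ]
pusher []
tray [(0.71, array([292.7, 224.3]), 7729)]
[ 0.4318 -0.2103  0.3292] 6.1 [[-0.0019  1.      0.0032]
 [ 1.      0.0019 -0.0018]
 [-0.0018  0.0032 -1.    ]]
```

Emit:
apply_moves(translation=[[-3,0,3],[-3,0,3],[0,0,0],[0,0,0]], twist=[[0,0,0],[0,0,0],[0,0,0],[0,0,0]], claw=[0,0,0,0])

```text
t: 6.6
position: [0.4317, -0.2703, 0.2685]
eef_rot: [[-0.001, 1.0, 0.002], [1.0, 0.001, -0.001], [-0.001, 0.002, -1.0]]
contact_force: [-0.2, 0.3, 0.7]
finger_gap: 0.0952
grip_force: 0.0
```

```bash
python3 look.py w4
```

```text
[267 159  20  64 936] [276.2821 194.0502] ((276.80853271484375, 190.2563934326172), (63.06498336791992, 18.389789581298828), 88.09085083007812) [ 0.4275 -0.281   0.058 ]
pusher [(0.91, array([277.8, 190. ]), 2318)]
tray [(0.68, array([291.9, 200.4]), 11557)]
[ 0.4317 -0.2705  0.2689] 6.75 [[-0.0017  1.      0.0026]
 [ 1.      0.0017 -0.0018]
 [-0.0018  0.0026 -1.    ]]
```

View pics/w3.png

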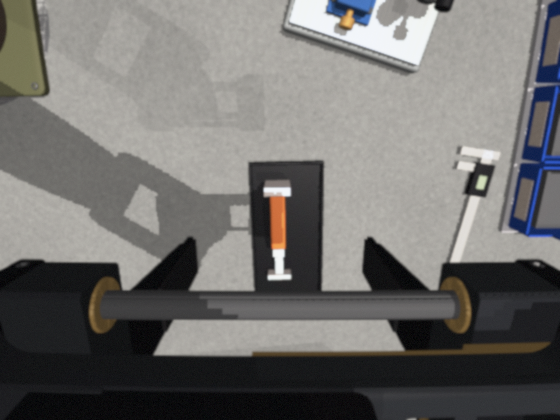

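The pusher stands in the tray: foot at (277,187), orange handle at rows 197–247, neck, and the white blade at (279,274), pointing −y.

```bash
python3 - <<'E'
from h import *
np.set_printoptions(precision=4,suppress=True)
import pickle
a,b=[pickle.load(open(f"w{i}.pkl","rb")) for i in(3,4)]
print(tri([(a,(277.5,222)),(b,(276.8,190.3))]))
for z in(.05,.058):print(atz(a,(277.5,222),z),atz(b,(276.8,190.3),z))
print("foot/blade w3",atz(a,(277.5,187),.055),atz(a,(279,274),.024))
# angle of handle edges in w4
for p in(a,b):
    hsv=cv2.cvtColor(p["pixels"],cv2.COLOR_RGB2HSV)
    m=((hsv[...,0]>5)&(hsv[...,0]<22)&(hsv[...,1]>150)&(hsv[...,2]>90));m[:150]=0;m[255:]=0
    P=[];
    for r in range(150,255):
        x=np.nonzero(m[r,250:300])[0]+250
        if len(x)>8: P.append((r,x.min(),x.max()))
    P=np.array(P);q=[atz(p,((l+h)/2,r),.058)[:2] for r,l,h in P]
    print("rows",P[0],P[-1],np.degrees(np.arctan2(q[-4][0]-q[3][0],q[3][1]-q[-4][1])),q[0],q[-1])
    for z in (.05,.06): print([atz(p,((l+h)/2,r),z)[:2] for r,l,h in (P[0],P[-1])])
E
```

```text
[ 0.4281 -0.2774  0.054 ]
[ 0.4281 -0.2788  0.05  ] [ 0.428  -0.2783  0.05  ]
[ 0.4282 -0.2761  0.058 ] [ 0.4281 -0.2765  0.058 ]
foot/blade w3 [ 0.4283 -0.2273  0.055 ] [ 0.4301 -0.3733  0.024 ]
rows [197 272 283] [247 271 285] 1.0951714599565248 [ 0.4283 -0.2405] [ 0.4288 -0.3133]
[array([ 0.4282, -0.2425]), array([ 0.4288, -0.3167])]
[array([ 0.4283, -0.24  ]), array([ 0.4288, -0.3125])]
rows [160 267 285] [221 269 285] 1.4735387086113099 [ 0.4272 -0.2417] [ 0.4283 -0.3137]
[array([ 0.4271, -0.2427]), array([ 0.4282, -0.3164])]
[array([ 0.4272, -0.2414]), array([ 0.4283, -0.3131])]
```

Emit:
apply_moves(translation=[[-0.4,-0.1,4],[-0.4,-0.1,4],[-0.3,-0.1,4],[0,0,4],[0,0,3],[0,0,2],[0,0,0.9],[0,0,0]], twist=[[0,0,-1],[0,0,0],[0,0,0],[0,0,0],[0,0,0],[0,0,0],[0,0,0],[0,0,0]], claw=[0,0,0,0,0,0,0,0])

```text
t: 7.75
position: [0.4283, -0.2818, 0.0483]
eef_rot: [[-0.018, 1.0, 0.0], [1.0, 0.018, -0.0], [-0.0, 0.0, -1.0]]
contact_force: [1.1, 0.4, 0.0]
finger_gap: 0.0952
grip_force: 0.0
```

Emit:
apply_moves(translation=[[0,0,0],[0,0,0],[0,0,0],[0,0,0],[0,0,0],[0,0,0],[0,0,0],[0,0,0]], twist=[[0,0,0],[0,0,0],[0,0,0],[0,0,0],[0,0,0],[0,0,0],[0,0,0],[0,0,0]], claw=[255,255,255,255,255,255,255,255])

```text
t: 8.75
position: [0.428, -0.2819, 0.0479]
eef_rot: [[-0.018, 1.0, 0.0], [1.0, 0.018, -0.0], [-0.0, 0.0, -1.0]]
contact_force: [-0.4, 0.4, 0.6]
finger_gap: 0.0206
grip_force: 0.3
```

Emit:
apply_moves(translation=[[0,0,0],[0,0,0],[0,0,-1],[0,0,-3],[0,0,-4],[0,0,-4],[0,0,-4],[0,0,-4],[0,0,0],[0,0,0]], twist=[[0,0,0],[0,0,0],[0,0,0],[0,0,0],[0,0,0],[0,0,0],[0,0,0],[0,0,0],[0,0,0],[0,0,0]], claw=[255,255,255,255,255,255,255,255,255,255])

```text
t: 10.0
position: [0.4275, -0.2816, 0.2471]
eef_rot: [[-0.018, 1.0, -0.001], [1.0, 0.018, 0.001], [0.001, -0.001, -1.0]]
contact_force: [-0.5, 0.8, -0.9]
finger_gap: 0.02
grip_force: 30.0
```

```bash
python3 - <<'E'
from h import *
w=optics.read_camera("wrist");t=optics.read_camera("top")
c=t["pixels"][170:290,330:470]; c=cv2.resize(c,None,fx=2.8,fy=2.8,interpolation=cv2.INTER_CUBIC)
im=np.zeros((420,800,3),np.uint8);im[:336,:392]=c;im[:420,400:]=cv2.resize(w["pixels"],(560,420))[:,80:480]
save({"pixels":im},"g.png")
import pickle;pickle.dump((w,t),open("g.pkl","wb"))
s=env.get_state();print(s)
E
```

```text
{'t': 10.1, 'qpos': array([-6.87327804e-01, -1.93201341e-01,  1.93850344e+00, -1.32445089e-05,
        1.39979563e+00, -7.05018444e-01]), 'qvel': array([ 0.00041046,  0.00577235,  0.00152481,  0.00075234, -0.00032484,
        0.0010008 ]), 'joint_torque': array([ 8.93942721e-03, -2.85641295e+01, -3.75450540e+01,  3.94803355e-02,
        8.06740718e-02,  2.87041330e-04]), 'position': array([ 0.42713112, -0.28127147,  0.24581524]), 'eef_rot': array([[-0.01768892,  0.99983985, -0.0027175 ],
       [ 0.99984098,  0.01769496,  0.00221379],
       [ 0.00226152, -0.00267791, -0.99999386]]), 'contact_force': array([-0.77568559, -0.57924547, -1.34792399]), 'moment': array([-0.07736891,  0.08211729, -0.00255717]), 'grip_force': 29.987700283527374, 'finger_gap': 0.019994616536441592}
```

View pics/g.png

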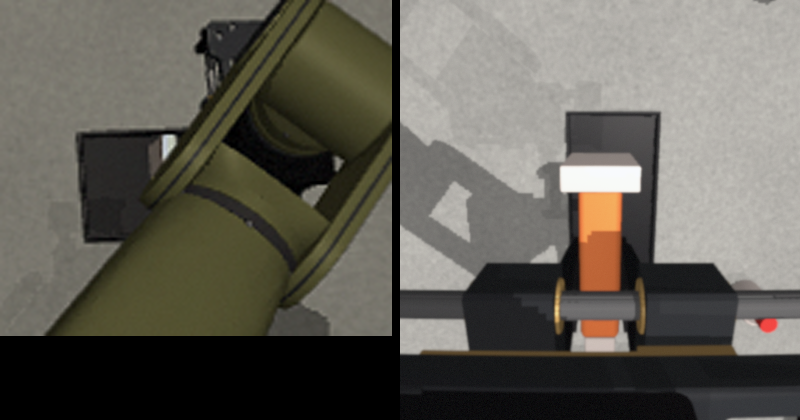

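```bash
python3 - <<'E'
from h import *
import pickle
w,t=pickle.load(open("g.pkl","rb"))
T=np.eye(4);s=env.get_state();R=s["eef_rot"];p=s["position"]
for u in((600-400+80,192),(600-400+80,337),(580-400+80,230),(622-400+80,230)):
    print(u,R.T@(atz(w,u,p[2]+.009)-p))
# target: lane frame
o=np.array([.5341,.0516]);d=np.array([-.2805,-.9598]);n=np.array([.9598,-.2805])
for f in(-.125,-.103): g=o+d*(f-.1); print("grip for face",f,g)
E
```

```text
(280, 192) [ 4.20778467e-02 -7.43543266e-05 -8.90469572e-03]
(280, 337) [-3.65392712e-02 -4.27487230e-05 -9.08257558e-03]
(260, 230) [ 0.02354123 -0.00958376 -0.00892115]
(302, 230) [ 0.02355385  0.01039942 -0.00897464]
grip for face -0.125 [0.5972125 0.267555 ]
grip for face -0.103 [0.5910415 0.2464394]
```

Emit:
apply_moves(translation=[[0,0,-2.9],[0,0,-2.9],[0,0,-2.9],[0,0,-2.9],[0,0,0],[0,0,0]], twist=[[0,0,4.3],[0,0,4.3],[0,0,4.3],[0,0,4.4],[0,0,0],[0,0,0]], claw=[255,255,255,255,255,255])

```text
t: 10.85
position: [0.4275, -0.2816, 0.3614]
eef_rot: [[0.279, 0.96, -0.003], [0.96, -0.279, 0.002], [0.001, -0.003, -1.0]]
contact_force: [-0.4, -0.4, -2.0]
finger_gap: 0.0198
grip_force: 30.0
```

Emit:
apply_moves(translation=[[3,0.1,0],[5,0.1,0],[5.5,0.1,0],[5.5,0.1,0],[5.5,0.1,0],[5.5,0.1,0],[5.5,0.1,0],[5.5,0.1,0],[5.5,0.1,0],[5,0,0],[4,0,0],[1.85,0,0]], twist=[[0,0,0],[0,0,0],[0,0,0],[0,0,0],[0,0,0],[0,0,0],[0,0,0],[0,0,0],[0,0,0],[0,0,0],[0,0,0],[0,0,0]], claw=[255,255,255,255,255,255,255,255,255,255,255,255])

```text
t: 12.35
position: [0.5969, 0.2676, 0.3605]
eef_rot: [[0.278, 0.961, -0.005], [0.961, -0.278, -0.002], [-0.003, -0.004, -1.0]]
contact_force: [-0.5, -0.4, -1.6]
finger_gap: 0.0195
grip_force: 30.0
```

```bash
cat > st.py <<'E'
from h import *
np.set_printoptions(precision=4,suppress=True)
o=np.array([.5341,.0516]);d=np.array([-.2805,-.9598]);n=np.array([.9598,-.2805])
s=env.get_state();p=s["position"][:2]-o;x=-s["eef_rot"][:2,0]
print("t",s["t"],"grip lane",p@d*1000,p@n*1000,"z",s["position"][2],"yaw err",np.degrees(np.arctan2(x@n,x@d)),"tilt",s["eef_rot"][:,2],"F",s["contact_force"],"Flane",s["contact_force"][:2]@d)
E
python3 st.py
```

```text
t 12.35 grip lane -224.91351132306758 -0.31846030327015373 z 0.36052396114282376 yaw err 0.1472777711333466 tilt [-0.0047 -0.0018 -1.    ] F [-0.546  -0.4165 -1.6186] Flane 0.5528760853419117
```

Emit:
apply_moves(translation=[[0,0,3],[0,0,4],[0,0,4.5],[0,0,4.5],[0,0,4],[0,0,2],[0,0,0],[0,0,0]], twist=[[0,0,0],[0,0,0],[0,0,0],[0,0,0],[0,0,0],[0,0,0],[0,0,0],[0,0,0]], claw=[255,255,255,255,255,255,255,255])

```text
t: 13.35
position: [0.5986, 0.2662, 0.146]
eef_rot: [[0.281, 0.96, 0.003], [0.96, -0.281, 0.001], [0.002, 0.003, -1.0]]
contact_force: [-0.1, 0.2, -1.3]
finger_gap: 0.0199
grip_force: 30.0
```

```bash
python3 st.py; python3 - <<'E'
from h import *
a=optics.read_camera("side");t=optics.read_camera("top");w=optics.read_camera("wrist")
im=np.zeros((420,800,3),np.uint8)
im[:,:400]=cv2.resize(a["pixels"][150:318,160:320],(400,420),interpolation=cv2.INTER_CUBIC)
im[:200,400:]=cv2.resize(t["pixels"][140:240,180:330],(400,200),interpolation=cv2.INTER_CUBIC) if 0 else cv2.resize(t["pixels"][150:230,180:340],(400,200),interpolation=cv2.INTER_CUBIC)
im[200:,400:]=w["pixels"][100:320,80:480]
save({"pixels":im},"s2.png")
E
```

```text
t 13.35 grip lane -224.0944172068966 1.6870614861962856 z 0.14598970605791822 yaw err -0.0023720566286987927 tilt [ 0.0029  0.001  -1.    ] F [-0.0838  0.165  -1.2905] Flane -0.13486043841133807
```

View pics/s2.png

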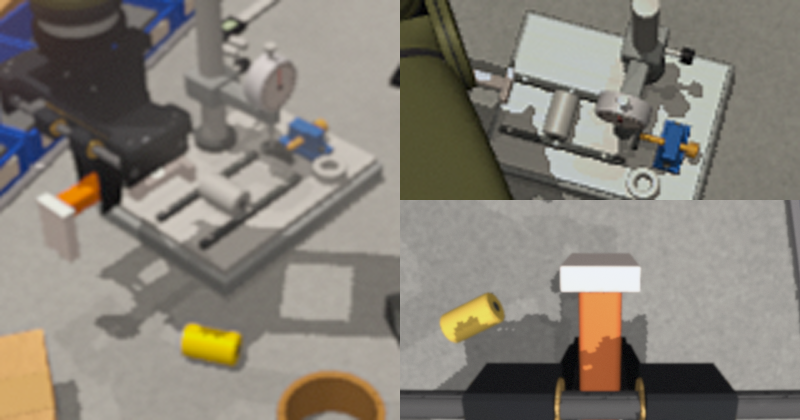

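The blade hangs over the lane entry, just behind the roller, with the rails and roller in line. Next I'll lower it.

Emit:
apply_moves(translation=[[0,-0.1,2],[0,0,2],[0,0,1.5],[0,0,0.8],[0,0,0.4],[0,0,0.2],[0,0,0],[0,0,0]], twist=[[0,0,0],[0,0,0],[0,0,0],[0,0,0],[0,0,0],[0,0,0],[0,0,0],[0,0,0]], claw=[255,255,255,255,255,255,255,255])

```text
t: 14.5
position: [0.5969, 0.2665, 0.0756]
eef_rot: [[0.28, 0.96, 0.001], [0.96, -0.28, 0.0], [0.001, 0.001, -1.0]]
contact_force: [0.2, -0.1, -0.5]
finger_gap: 0.0202
grip_force: 30.0
```

```bash
python3 st.py; python3 - <<'E'
from h import *
a=optics.read_camera("side");import pickle;pickle.dump(a,open("s3.pkl","wb"))
t=optics.read_camera("top");pickle.dump(t,open("t3.pkl","wb"))
im=np.zeros((420,800,3),np.uint8)
im[:,:400]=cv2.resize(a["pixels"][195:258,210:270],(400,420),interpolation=cv2.INTER_CUBIC)
im[:240,400:]=cv2.resize(t["pixels"][165:225,210:310],(400,240),interpolation=cv2.INTER_CUBIC)
save({"pixels":im},"s3.png")
E
```

```text
t 14.5 grip lane -223.8236225327568 -0.03837839368235758 z 0.07560004894512586 yaw err 0.0059373255272498655 tilt [ 0.0011  0.0004 -1.    ] F [ 0.1616 -0.0854 -0.4656] Flane 0.036593845265990355
```

View pics/s3.png

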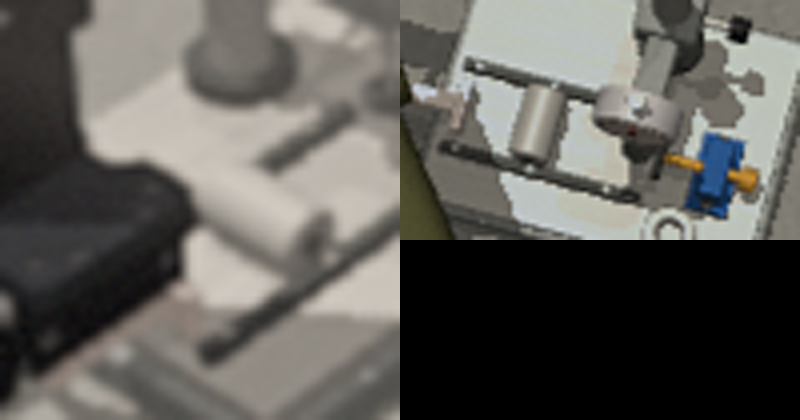

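Emit:
apply_moves(translation=[[-0.3,0,-0.1],[-0.4,0,0],[-0.4,0,0],[-0.4,0,0],[-0.4,0,0],[-0.3,0,0],[-0.2,0,0],[-0.2,0,0],[-0.15,0,0],[-0.15,0,0],[-0.15,0,0],[-0.15,0,0]], twist=[[0,0,0],[0,0,0],[0,0,0],[0,0,0],[0,0,0],[0,0,0],[0,0,0],[0,0,0],[0,0,0],[0,0,0],[0,0,0],[0,0,0]], claw=[255,255,255,255,255,255,255,255,255,255,255,255])

```text
t: 16.1
position: [0.5875, 0.2355, 0.0759]
eef_rot: [[0.28, 0.96, 0.0], [0.96, -0.28, -0.0], [-0.0, 0.0, -1.0]]
contact_force: [0.0, -0.5, -1.0]
finger_gap: 0.0195
grip_force: 30.0
```

Emit:
apply_moves(translation=[[-0.2,0,0],[-0.2,0,0],[-0.2,0,0],[-0.2,0,0],[-0.2,0,0],[-0.2,0,0],[-0.2,0,0],[-0.2,0,0],[-0.2,0,0],[-0.2,0,0],[-0.2,0,0],[-0.2,0,0]], twist=[[0,0,0],[0,0,0],[0,0,0],[0,0,0],[0,0,0],[0,0,0],[0,0,0],[0,0,0],[0,0,0],[0,0,0],[0,0,0],[0,0,0]], claw=[255,255,255,255,255,255,255,255,255,255,255,255])

```text
t: 17.6
position: [0.5807, 0.2124, 0.0759]
eef_rot: [[0.28, 0.96, -0.0], [0.96, -0.28, -0.0], [-0.0, -0.0, -1.0]]
contact_force: [-0.1, 0.0, -0.2]
finger_gap: 0.0198
grip_force: 30.0
```

```bash
python3 st.py; python3 - <<'E'
from h import *
o=np.array([.5341,.0516]);d=np.array([-.2805,-.9598]);n=np.array([.9598,-.2805])
for c in("top","side"):
    a=optics.read_camera(c)
    for r in finder.outline_of("roller",a):
        q=atz(a,r["location"],.05)[:2]-o;print(c,round(r["p"],2),r["location"],q@d*1e3,q@n*1e3)
E
```

```text
t 17.6 grip lane -167.42387846512986 -0.3700952853679181 z 0.07591502493903163 yaw err 0.0042700240109208145 tilt [-0. -0. -1.] F [-0.0787  0.0391 -0.2025] Flane -0.01542190312527468
top 0.71 [116.1, 268.4] -351.8224774488879 -286.2740136593542
top 0.68 [250.3, 197.9] -54.761898240565735 -2.9234097120240827
top 0.44 [117.4, 244.5] -369.54730881070003 -223.63975777726588
side 0.78 [249.6, 367.2] -367.89610500249194 -284.5215149923917
side 0.69 [224.0, 357.0] -383.59253368036457 -233.78625392158185
side 0.6 [240.6, 288.1] -241.01344216979288 -135.04066040081318
side 0.58 [262.1, 224.2] -48.59434241750173 -20.637713052574394
```

Emit:
apply_moves(translation=[[-0.2,0,-0.1],[-0.2,0,0],[-0.2,0,0],[-0.2,0,0],[-0.2,0,0],[-0.2,0,0],[-0.2,0,0],[-0.2,0,0],[-0.2,0,0],[-0.2,0,0],[-0.2,0,0],[-0.2,0,0]], twist=[[0,0,0],[0,0,0],[0,0,0],[0,0,0],[0,0,0],[0,0,0],[0,0,0],[0,0,0],[0,0,0],[0,0,0],[0,0,0],[0,0,0]], claw=[255,255,255,255,255,255,255,255,255,255,255,255])

```text
t: 19.3
position: [0.574, 0.1894, 0.0769]
eef_rot: [[0.28, 0.96, -0.0], [0.96, -0.28, -0.0], [-0.0, -0.0, -1.0]]
contact_force: [-0.0, 0.1, -1.2]
finger_gap: 0.02
grip_force: 30.0
```

Emit:
apply_moves(translation=[[-0.15,0,0],[-0.15,0,0],[-0.15,0,0],[-0.15,0,0],[-0.1,0,0],[-0.1,0,0]], twist=[[0,0,0],[0,0,0],[0,0,0],[0,0,0],[0,0,0],[0,0,0]], claw=[255,255,255,255,255,255])

```text
t: 20.05
position: [0.5718, 0.1818, 0.0769]
eef_rot: [[0.28, 0.96, 0.0], [0.96, -0.28, 0.0], [0.0, 0.0, -1.0]]
contact_force: [1.0, 0.1, -0.9]
finger_gap: 0.02
grip_force: 30.0
```

```bash
python3 st.py
```

```text
t 20.05 grip lane -135.52074992384914 -0.3690117977220682 z 0.07691640989587405 yaw err 0.007053868787755549 tilt [ 0.  0. -1.] F [ 0.9922  0.0722 -0.9246] Flane -0.3476222235028834
```

Emit:
apply_moves(translation=[[-0.1,0,0],[-0.1,0,0],[-0.1,0,0],[-0.1,0,0]], twist=[[0,0,0],[0,0,0],[0,0,0],[0,0,0]], claw=[255,255,255,255])

```text
t: 20.55
position: [0.5706, 0.1779, 0.0769]
eef_rot: [[0.28, 0.96, -0.0], [0.96, -0.28, -0.0], [-0.0, -0.0, -1.0]]
contact_force: [-0.4, -0.4, -1.0]
finger_gap: 0.0197
grip_force: 30.0
```

Emit:
apply_moves(translation=[[-0.1,0,0],[-0.1,0,0],[-0.1,0,0]], twist=[[0,0,0],[0,0,0],[0,0,0]], claw=[255,255,255])

```text
t: 20.92
position: [0.5701, 0.1757, 0.0772]
eef_rot: [[0.281, 0.96, 0.001], [0.96, -0.281, 0.001], [0.001, 0.001, -1.0]]
contact_force: [1.2, 3.5, -0.5]
finger_gap: 0.0201
grip_force: 30.0
```

Emit:
apply_moves(translation=[[-0.1,0,0],[-0.1,0,0]], twist=[[0,0,0],[0,0,0]], claw=[255,255])

```text
t: 21.18
position: [0.5694, 0.1733, 0.0771]
eef_rot: [[0.28, 0.96, 0.0], [0.96, -0.28, 0.0], [0.0, 0.0, -1.0]]
contact_force: [0.7, 2.2, -0.6]
finger_gap: 0.0195
grip_force: 30.0
```

Emit:
apply_moves(translation=[[-0.1,0,0],[-0.1,0,0]], twist=[[0,0,0],[0,0,0]], claw=[255,255])

```text
t: 21.42
position: [0.5687, 0.1712, 0.077]
eef_rot: [[0.28, 0.96, 0.0], [0.96, -0.28, -0.0], [-0.0, 0.0, -1.0]]
contact_force: [0.7, 2.6, -0.9]
finger_gap: 0.0194
grip_force: 30.0
```

Emit:
apply_moves(translation=[[-0.1,0,0],[-0.1,0,0]], twist=[[0,0,0],[0,0,0]], claw=[255,255])

```text
t: 21.68
position: [0.5681, 0.1692, 0.0769]
eef_rot: [[0.28, 0.96, -0.0], [0.96, -0.28, -0.0], [-0.0, -0.0, -1.0]]
contact_force: [1.1, 1.9, -1.1]
finger_gap: 0.0199
grip_force: 30.0
```

Emit:
apply_moves(translation=[[-0.1,0,0]], twist=[[0,0,0]], claw=[255])

```text
t: 21.8
position: [0.5677, 0.1682, 0.0768]
eef_rot: [[0.28, 0.96, -0.0], [0.96, -0.28, -0.0], [-0.0, -0.0, -1.0]]
contact_force: [0.3, 2.2, -0.8]
finger_gap: 0.02
grip_force: 30.0
```

Wedged in, with about 2.2 N of drag and the roller centre near −6 mm. I'll advance in 0.7 mm steps.

Emit:
apply_moves(translation=[[-0.07,0,0],[-0.07,0,0]], twist=[[0,0,0],[0,0,0]], claw=[255,255])

```text
t: 22.05
position: [0.5674, 0.167, 0.0769]
eef_rot: [[0.28, 0.96, -0.0], [0.96, -0.28, -0.0], [-0.0, -0.0, -1.0]]
contact_force: [0.4, 1.9, -0.9]
finger_gap: 0.0196
grip_force: 30.0
```

Emit:
apply_moves(translation=[[-0.07,0,0]], twist=[[0,0,0]], claw=[255])

```text
t: 22.18
position: [0.5672, 0.1663, 0.0769]
eef_rot: [[0.28, 0.96, -0.0], [0.96, -0.28, -0.0], [-0.0, -0.0, -1.0]]
contact_force: [0.4, 2.0, -0.6]
finger_gap: 0.0199
grip_force: 30.0
```

Emit:
apply_moves(translation=[[-0.07,0,0]], twist=[[0,0,0]], claw=[255])

```text
t: 22.3
position: [0.567, 0.1656, 0.0769]
eef_rot: [[0.28, 0.96, -0.0], [0.96, -0.28, -0.0], [-0.0, -0.0, -1.0]]
contact_force: [-0.2, 1.8, -0.6]
finger_gap: 0.02
grip_force: 30.0
```

Emit:
apply_moves(translation=[[-0.07,0,0]], twist=[[0,0,0]], claw=[255])

```text
t: 22.42
position: [0.5668, 0.165, 0.0769]
eef_rot: [[0.28, 0.96, -0.0], [0.96, -0.28, -0.0], [-0.0, -0.0, -1.0]]
contact_force: [0.4, 1.9, 0.2]
finger_gap: 0.0198
grip_force: 30.0
```

Emit:
apply_moves(translation=[[-0.07,0,0]], twist=[[0,0,0]], claw=[255])

```text
t: 22.55
position: [0.5666, 0.1643, 0.0769]
eef_rot: [[0.28, 0.96, -0.0], [0.96, -0.28, -0.0], [-0.0, -0.0, -1.0]]
contact_force: [0.7, 1.3, -0.4]
finger_gap: 0.0192
grip_force: 30.0
```

Emit:
apply_moves(translation=[[-0.07,0,0]], twist=[[0,0,0]], claw=[255])

```text
t: 22.68
position: [0.5666, 0.1639, 0.077]
eef_rot: [[0.281, 0.96, 0.0], [0.96, -0.281, 0.001], [0.001, 0.0, -1.0]]
contact_force: [0.6, 3.5, -0.6]
finger_gap: 0.02
grip_force: 30.0
```

Emit:
apply_moves(translation=[[-0.07,0,0]], twist=[[0,0,0]], claw=[255])

```text
t: 22.8
position: [0.5666, 0.1637, 0.0773]
eef_rot: [[0.281, 0.96, 0.001], [0.96, -0.281, 0.002], [0.002, 0.0, -1.0]]
contact_force: [1.1, 5.2, -0.2]
finger_gap: 0.02
grip_force: 30.0
```

Emit:
apply_moves(translation=[[-0.05,0,0]], twist=[[0,0,0]], claw=[255])

```text
t: 22.92
position: [0.5666, 0.1637, 0.0774]
eef_rot: [[0.281, 0.96, 0.001], [0.96, -0.281, 0.003], [0.003, 0.001, -1.0]]
contact_force: [1.0, 6.6, -1.1]
finger_gap: 0.0199
grip_force: 30.0
```

Emit:
apply_moves(translation=[[-0.05,0,0],[0,0,0]], twist=[[0,0,0],[0,0,0]], claw=[255,255])

```text
t: 23.18
position: [0.5666, 0.1636, 0.0776]
eef_rot: [[0.281, 0.96, 0.002], [0.96, -0.281, 0.003], [0.004, 0.001, -1.0]]
contact_force: [1.1, 7.7, -0.1]
finger_gap: 0.0194
grip_force: 30.0
```

Emit:
apply_moves(translation=[[-0.02,0,0],[0,0,0],[0,0,0],[0,0,0]], twist=[[0,0,0],[0,0,0],[0,0,0],[0,0,0]], claw=[255,255,255,255])

```text
t: 23.68
position: [0.5666, 0.1636, 0.0776]
eef_rot: [[0.281, 0.96, 0.002], [0.96, -0.281, 0.004], [0.004, 0.001, -1.0]]
contact_force: [1.6, 8.4, -0.3]
finger_gap: 0.0196
grip_force: 30.0
```

Emit:
apply_moves(translation=[[0,0,0],[0,0,0],[0,0,0],[0,0,0]], twist=[[0,0,0],[0,0,0],[0,0,0],[0,0,0]], claw=[255,255,255,255])

```text
t: 24.18
position: [0.5666, 0.1635, 0.0776]
eef_rot: [[0.281, 0.96, 0.002], [0.96, -0.281, 0.004], [0.004, 0.001, -1.0]]
contact_force: [1.9, 7.5, 0.8]
finger_gap: 0.0199
grip_force: 30.0
```

Emit:
apply_moves(translation=[[0.1,0,0],[0.1,0,0],[0.15,0,0],[0.2,0,0],[0.4,0,0],[0.8,0,0],[1.5,0,0],[2,0,0],[3,0,0],[1.5,0,0],[0,0,0],[0,0,0]], twist=[[0,0,0],[0,0,0],[0,0,0],[0,0,0],[0,0,0],[0,0,0],[0,0,0],[0,0,0],[0,0,0],[0,0,0],[0,0,0],[0,0,0]], claw=[255,255,255,255,255,255,255,255,255,255,255,255])

```text
t: 25.68
position: [0.593, 0.2551, 0.0766]
eef_rot: [[0.28, 0.96, -0.001], [0.96, -0.28, -0.001], [-0.001, -0.001, -1.0]]
contact_force: [0.9, -0.2, -0.5]
finger_gap: 0.0197
grip_force: 30.0
```

```bash
python3 st.py; python3 - <<'E'
from h import *
o=np.array([.5341,.0516]);d=np.array([-.2805,-.9598]);n=np.array([.9598,-.2805])
t=optics.read_camera("top");a=optics.read_camera("side")
for c in(t,a):
    for r in finder.outline_of("roller",c):
        q=atz(c,r["location"],.05)[:2]-o;print(round(r["p"],2),r["location"],q@d*1e3,q@n*1e3)
im=np.zeros((420,800,3),np.uint8)
im[:,:400]=cv2.resize(a["pixels"][165:249,220:300],(400,420),interpolation=cv2.INTER_CUBIC)
im[:240,400:]=cv2.resize(t["pixels"][165:225,210:310],(400,240),interpolation=cv2.INTER_CUBIC)
save({"pixels":im},"s4.png")
E
```

```text
t 25.675 grip lane -211.84716653135567 -0.5737897187956926 z 0.07658429259980032 yaw err 0.009188369996225063 tilt [-0.0007 -0.0006 -1.    ] F [ 0.9276 -0.1571 -0.5056] Flane -0.10944026624398376
0.55 [266.8, 208.4] -2.6173968054376906 -19.71330038803186
0.47 [116.8, 269.8] -348.76495259647305 -289.3508697161557
0.45 [119.1, 246.1] -363.62507957063735 -226.585119681672
0.98 [252.4, 368.6] -366.6396184893395 -290.3467533765026
0.73 [225.5, 359.2] -385.021343236047 -239.30640148992686
0.65 [268.0, 213.5] -5.351196947027872 -1.8637645932720017
0.6 [242.1, 285.5] -233.45405625722069 -132.10302405676666
0.56 [256.4, 215.4] -31.36878020768912 15.578072182848535
```

View pics/s4.png

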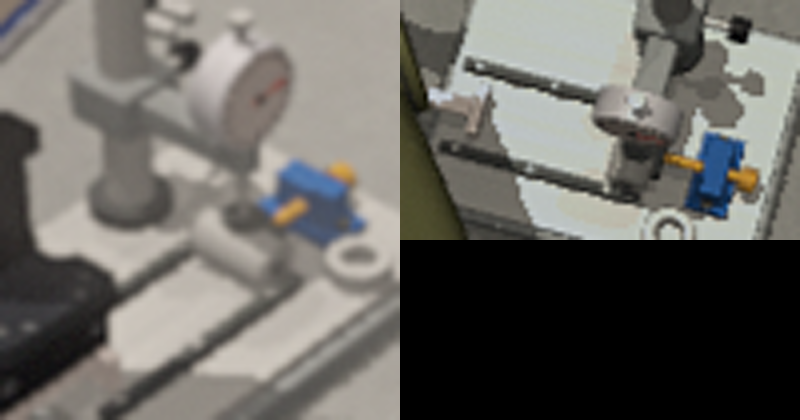

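The roller rests under the plunger against the stop, the rails are untouched, and the blade is withdrawn. Next I'll return the pusher.

Emit:
apply_moves(translation=[[0,0,-2],[0,0,-4],[0,0,-4.5],[0,0,-4.5],[0,0,-4.5],[0,0,-4.5],[0,0,-3.5],[0,0,-1],[0,0,0]], twist=[[0,0,0],[0,0,0],[0,0,0],[0,0,0],[0,0,0],[0,0,0],[0,0,0],[0,0,0],[0,0,0]], claw=[255,255,255,255,255,255,255,255,255])

```text
t: 27.0
position: [0.5933, 0.2553, 0.3626]
eef_rot: [[0.281, 0.96, 0.001], [0.96, -0.281, 0.0], [0.001, 0.001, -1.0]]
contact_force: [-0.2, 0.4, -1.1]
finger_gap: 0.0196
grip_force: 30.0
```

Emit:
apply_moves(translation=[[-3,-0.1,0],[-5,-0.1,0],[-5.5,-0.1,0],[-5.5,-0.1,0],[-5.5,-0.1,0],[-5.5,-0.1,0],[-5.5,-0.1,0],[-5.5,-0.1,0],[-5.5,0,0],[-5,0,0],[-3.2,0,0],[-1.5,0,0]], twist=[[0,0,0],[0,0,0],[0,0,0],[0,0,0],[0,0,0],[0,0,0],[0,0,0],[0,0,0],[0,0,0],[0,0,0],[0,0,0],[0,0,0]], claw=[255,255,255,255,255,255,255,255,255,255,255,255])

```text
t: 28.5
position: [0.4269, -0.2826, 0.3593]
eef_rot: [[0.282, 0.959, -0.003], [0.959, -0.282, 0.003], [0.002, -0.004, -1.0]]
contact_force: [-0.2, 0.2, -1.9]
finger_gap: 0.0196
grip_force: 30.0
```

Emit:
apply_moves(translation=[[0,0,3],[0,0,4],[0,0,4],[0,0,4],[0,0,4],[0,0,2],[0,0,0],[0,0,0],[0,0,0]], twist=[[0,0,-4.3],[0,0,-4.3],[0,0,-4.4],[0,0,-4.4],[0,0,0],[0,0,0],[0,0,0],[0,0,0],[0,0,0]], claw=[255,255,255,255,255,255,255,255,255])

```text
t: 29.62
position: [0.429, -0.2825, 0.154]
eef_rot: [[-0.02, 1.0, 0.003], [1.0, 0.02, -0.002], [-0.002, 0.003, -1.0]]
contact_force: [0.3, -0.4, 0.2]
finger_gap: 0.0197
grip_force: 30.0
```

Emit:
apply_moves(translation=[[0,0,3],[0,0,3],[0,0,2],[0,0,1],[0,0,0.6],[0,0,0.4],[0,0,0],[0,0,0]], twist=[[0,0,0],[0,0,0],[0,0,0],[0,0,0],[0,0,0],[0,0,0],[0,0,0],[0,0,0]], claw=[255,255,255,255,255,255,255,255])

```text
t: 30.62
position: [0.4284, -0.282, 0.0525]
eef_rot: [[-0.019, 1.0, 0.001], [1.0, 0.019, -0.001], [-0.001, 0.001, -1.0]]
contact_force: [0.1, -0.3, -1.3]
finger_gap: 0.0198
grip_force: 30.0
```

Emit:
apply_moves(translation=[[0,0,0.15],[0,0,0.1],[0,0,0]], twist=[[0,0,0],[0,0,0],[0,0,0]], claw=[255,255,255])

```text
t: 31.0
position: [0.4279, -0.2817, 0.0493]
eef_rot: [[-0.019, 1.0, -0.0], [1.0, 0.019, 0.0], [0.0, -0.0, -1.0]]
contact_force: [0.3, -0.1, -0.4]
finger_gap: 0.0195
grip_force: 30.0
```

Emit:
apply_moves(translation=[[0,0,0.05],[0,0,0.05],[0,0,0]], twist=[[0,0,0],[0,0,0],[0,0,0]], claw=[255,255,255])

```text
t: 31.38
position: [0.428, -0.2817, 0.0484]
eef_rot: [[-0.019, 1.0, -0.0], [1.0, 0.019, 0.0], [0.0, -0.0, -1.0]]
contact_force: [-0.6, -0.3, -1.2]
finger_gap: 0.0197
grip_force: 30.0
```

Emit:
apply_moves(translation=[[0,0,0.05],[0,0,0.05],[0,0,0]], twist=[[0,0,0],[0,0,0],[0,0,0]], claw=[255,255,255])

```text
t: 31.75
position: [0.4281, -0.2818, 0.0478]
eef_rot: [[-0.02, 1.0, -0.0], [1.0, 0.02, 0.0], [0.0, -0.0, -1.0]]
contact_force: [-1.5, 0.3, 3.0]
finger_gap: 0.02
grip_force: 30.0
```

Contact with the tray floor (+3 N). Releasing now.

Emit:
apply_moves(translation=[[0,0,0],[0,0,0],[0,0,0],[0,0,0],[0,0,0],[0,0,0],[0,0,0],[0,0,0]], twist=[[0,0,0],[0,0,0],[0,0,0],[0,0,0],[0,0,0],[0,0,0],[0,0,0],[0,0,0]], claw=[0,0,0,0,0,0,0,0])

```text
t: 32.75
position: [0.428, -0.2818, 0.0474]
eef_rot: [[-0.019, 1.0, 0.0], [1.0, 0.019, -0.0], [-0.0, 0.0, -1.0]]
contact_force: [-0.3, 0.1, 0.5]
finger_gap: 0.0928
grip_force: 0.0
```

Emit:
apply_moves(translation=[[0,0,-2],[0,0,-4],[0,0,-4],[0,0,-4],[2,0,-4],[2,0,-3],[0,0,-1],[0,0,0],[0,0,0]], twist=[[0,0,0],[0,0,0],[0,0,0],[0,0,0],[0,0,0],[0,0,0],[0,0,0],[0,0,0],[0,0,0]], claw=[0,0,0,0,0,0,0,0,0])

```text
t: 33.88
position: [0.4266, -0.2418, 0.2655]
eef_rot: [[-0.019, 1.0, -0.003], [1.0, 0.019, 0.002], [0.002, -0.003, -1.0]]
contact_force: [0.2, -0.2, 0.8]
finger_gap: 0.0951
grip_force: 0.0
```

```bash
python3 look.py w9; python3 - <<'E'
from h import *
import pickle
w=pickle.load(open("w9.pkl","rb"));a=optics.read_camera("side")
im=np.zeros((420,800,3),np.uint8)
im[:,:400]=w["pixels"][:,80:480]
im[:,400:]=cv2.resize(a["pixels"][165:249,220:300],(400,420),interpolation=cv2.INTER_CUBIC)
save({"pixels":im},"s5.png")
E
```

```text
[ 272  185   19   61 1058] [280.4026 215.9263] ((281.0, 215.0), (60.0, 18.0), 90.0) [ 0.4269 -0.2775  0.058 ]
pusher [(0.55, array([284. , 217.6]), 2209)]
tray [(0.69, array([297.9, 214. ]), 10199)]
[ 0.4267 -0.2418  0.2658] 34.025 [[-0.0189  0.9998 -0.0023]
 [ 0.9998  0.0189  0.0016]
 [ 0.0016 -0.0023 -1.    ]]
```

View pics/s5.png

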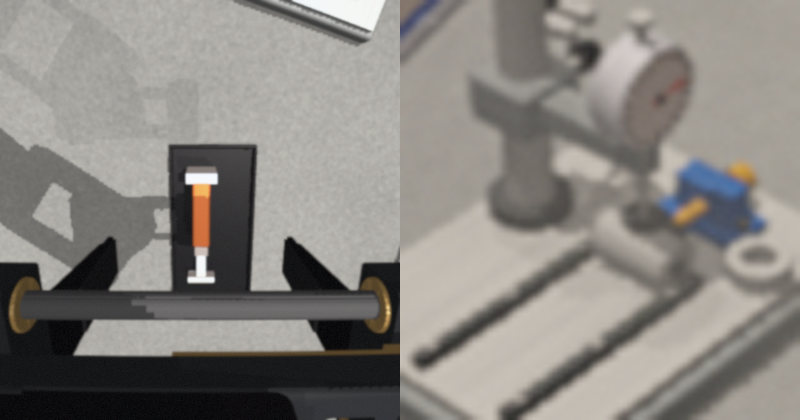

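The pusher stands on blade and foot in the tray, upright, at (200,175)–(200,280). The roller is still under the plunger at the stop.

```bash
python3 -c "
from plant import env
print(env.hand_in())"
```

```text
the job is handed in; nothing more can be done
None
```

The job is handed in: the roller sits under the plunger against the end stop, after being pressed there at about 8 N for about 1 s, and the pusher is standing back in its tray; the judge's verdict was not shown.

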